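# Clip the lid onto the packed crate

## Robot

A 6-joint arm with a two-finger parallel gripper is mounted at the origin on the work surface. World frame = base frame: x ahead of the robot, y to its left, z up, the work surface at z = 0. Lengths are in mm, angles in rad, forces in N, time in s.
With the tool pointing down it reaches from about 250 to 850 mm from the base axis. Payload 12.5 kg.
Tool frame: the origin (TCP) lies at the very end of the fingers, on their centre line; the grasp point (between the pads) lies 19 mm behind it; z points along the fingers, y is the line along which they close (so a half turn about z gives the same grasp; the last joint's range is limited). The gripper opens to 93 mm and grips with 3 to 60 N. Pads are 15 mm wide; open, the fingers measure 128 mm over their backs; the gripper's body (75 mm by 188 mm) begins 65 mm behind the grasp point.
Start: joints at [1.242, 0.351, 1.652, -0, 1.139, -0.085], TCP at [132.734, 533.728, 218.633] pointing down, gripper open.
Joint ranges: [-2.75, 2.75], [-0.79, 2.1], [0.01, 2.65], [-1.57, 4.71], [0.07, 3.14], [-2.87, 2.87]. Speed limits (rad/s): [2.22, 2.22, 2.79, 3.14, 3.14, 3.14].

## Interface

Orientations are given as a unit quaternion [x, y, z, w].
In Python, from cell import manip gives the robot as it stands. The module is installed in compiled form; this text tells all that it offers.
- The arm moves only by the tool servo_tool, never from a script. Its argument "motion" is a list of rows, each a list of 7 numbers: the shift along the tool's x, y, z each as a share of 500 mm, from -1 to 1, then the turn, a rotation vector about the tool's x, y, z each as a share of pi/4 rad, from -1 to 1, then the closure, from 0 (fully open) to 1 (shut). In form: [[x, y, z, wx, wy, wz, gripper], ...]. A call has 1 to 10 rows; each row is the pose to reach, as a shift and turn from the pose commanded when the call began, along the tool's axes at that moment; what a row does not reach only later rows make up. A row lasts 1/10 s, in which the tool goes at most 50 mm and 8.59 degrees, less where a joint would pass 70% of its speed; a pose out of reach is approached as far as the arm can. A call with a number of a shift or a turn outside -1 to 1 is refused whole. A call with a gripper value outside its range is refused whole. The fingers move at their own pace and stop on an object; "squeeze" is the grip in N (left out, the last holds). Time passes only in rows, so rows that repeat a pose let the fingers close. It gives the time, the measured TCP pose, the force, the opening and the grip force at its end, in the units of the state.
- manip.get_obs(): the state, without advancing time (a new reading comes with each control period).
- manip.grab_frame(name): name is "scene" or "top" or "wrist"; returns (picture, depth): 420x560x3 uint8, red, green, blue; 420x560 float32, mm along the optical axis (not along the pixel's ray), 0 where there is no reading.
- manip.get_calibration(name): a dict with "K" (3x3 intrinsics, pixels), "R" (3x3) and "t" (3): a world point X has camera coordinates R X + t. Camera axes: x right, y down, z forward; pixel columns grow to the right and rows downward; lengths in mm; the calibration is good to about 2 mm. A picture is of the moment at which its call begins: read the wrist's pose just before it. get_calibration takes no time and is no camera call; for the wrist camera it gives the pose at the moment of the call.
- manip.close_job(): hands the job in; it is judged then, once.
The state is a dict: "t": time; "joints": joint angles; "qd": joint speeds; "joint_efforts": joint torques, N m; "ee_pos": TCP position; "ee_rot": TCP orientation; "ft_force": force on the tool from outside, world axes, zero at the start; "ft_torque": the same for the moment, N m; "width": finger opening in mm; "grip_force": force on a finger pad.
Only numpy, scipy, OpenCV 4.12 (cv2) and the standard library are available. Lean on these libraries where they do the work, as an engineer would, in place of code of your own. Each camera call takes 0.05 s, during which the arm holds its last target. There are 200 camera calls.

## Task

Put the loose lid on the packed crate so that it sits flat on the rim all round, then fold the clip at each end of the crate over the lid's edge and press it down until it snaps shut. Do it gently: set the lid down rather than dropping or ramming it, and press each clip only until it snaps, because the plastic cracks if it is forced. Leave the mug, timer, whisk and glass containers where they are.

Things in the scene. Friction and masses are not known exactly. Their poses are not given: they have to be found in the camera images.
- crate: Small clear plastic crate packed with tins and boxes; it stands fast. 115 mm tall; rim 170 mm (its x) by 188 mm (its y), mouth 158 by 176 mm; beyond the rim a carrying ledge at each y end, 250 mm over both. Origin: centre of its underside, z up. A pale clip is hinged on each ledge. Crate and clips crack if the robot presses on them with more than 25 N.
- hinge_a (a point): On the crate, nominal middle of the hinge line of the clip at the +y end: 124 mm out along y, 30 mm outside the lid's edge, 128 mm up; the line runs along the crate's x. The clip units are let into the ledges by hand: each real hinge and its catch sit up to 5 mm above or below this point, differently at each end; that is not measured and does not slip in use.
- hinge_b (a point): The same for the clip at the crate's -y end. Both flaps: 50 mm wide (crate's x), 4 mm thick. Shut, a flap lies level, reaching 46 mm inward from its hinge line over the lid's border, upper face 7.5 mm above the hinge line; a hooked lip under it, 22 mm from the hinge, snaps under the bead of a springy catch. Open, it stands about 46 mm up from the hinge line.
- clip_a (a joint): Angle (rad) of the clip at the +y end, growing as it shuts: -0.3 to 0.1 open (0.16 upright), 1.73 shut on its stop. Turns easily and stays where left up to 1.48; then the catch resists, force peaking near 1.58 (about 7 to 11 N pressed down near the flap's free end, twice that near the lip), gone at 1.67, where it snaps to 1.73 and holds. Let go earlier, it springs back to 1.48.
- clip_b (a joint): The same for the clip at the crate's -y end.
- lid: Loose clear plastic lid, 170 mm (its x) by 188 mm (its y), about 0.25 kg. Origin: centre of the underside of its locating lip, z up. Lip 8 mm deep, 153 by 171 mm: 2.5 mm to spare all round in the crate's mouth. Panel top at 11 mm, raised border 10 mm wide to 18 mm. Seated: its origin is 107 mm above the crate's origin, centred, either way round.
- handle (a point): Centre of the lid's carry-handle bar, 41 mm above the lid's origin: a bar along the lid's y, 14 mm wide (x), 100 mm long, 10 mm thick, on a post at each end; 25 mm free under the bar.
- mug: Grey ceramic mug, 80 mm across, 92 mm tall, not to be moved. Origin: centre of its underside.
- glass_box_0: Lowest of three stacked glass food containers with grey lids, each 156 by 116 by 60 mm, not to be moved. Origin: centre of its underside.
- glass_box_1: Middle glass container of the stack, not to be moved. Origin: centre of its underside.
- glass_box_2: Top glass container of the stack, not to be moved. Origin: centre of its underside.
- whisk: Stainless whisk lying on the island, 275 mm long, along its x, 51 mm tall, not to be moved. Origin: on the island under its middle.
- timer: Round steel kitchen timer, 58 mm across, 46 mm tall, not to be moved. Origin: centre of its underside.

How it is judged (in metres and radians):
On the way, in this order (a step that is already met when the one before it is completed fails the run):
1. the lid sits flat on the crate's rim (x of lid in the frame of crate between -0.004 and 0.004 m and y of lid in the frame of crate between -0.004 and 0.004 m and z of lid in the frame of crate between 0.105 and 0.109 m and angle between the y axis of lid and the y axis of crate, either way round below 0.04 rad and angle between lid's own z axis and vertical below 0.04 rad), for 0.3 s.
2. one clip is snapped shut over the seated lid (all of step 1 and value of joint any of clip_a, clip_b above 1.7 rad), for 0.2 s.
At the end, for the whole second after the job is handed in: The lid sits on the crate's rim (within 4 mm sideways either way, 2 mm in height, 0.04 rad in turn and tilt, either way round), at rest, and both clips are past their snap and shut (joint above 1.70 of 1.73) (all of step 1 and value of joint each of clip_a, clip_b above 1.7 rad and linear speed of lid below 0.02 m/s); the robot touches nothing.
It fails at once if the robot presses the crate or a clip with more than 25 N (contact force between any of the fingers, the arm and crate above 25 N).
It fails at once if the lid is rammed onto the crate (more than 120 N between them) (contact force between lid and crate above 120 N).
It fails at once if the lid is dropped (it falls faster than 0.4 m/s, held by nothing) (linear speed of lid above 0.4 m/s and contact force between the fingers and lid below 0.05 N).
It fails at once if the mug, the timer, a glass container or the whisk is moved by more than 30 mm (distance of any of mug, glass_box_0, glass_box_1, glass_box_2, whisk, timer from where it was at the start of the episode above 0.03 m).
It also fails if it takes over 70 s, if anything falls off the work surface, if the arm or the gripper's body presses on something with over 40 N, if the wrist force passes 120 N, or if a joint passes its speed limit or range.

## Working session

There is one attempt and no reset: what is moved stays moved. The work goes in short steps, Python scripts to look and compute and a tool call to move; the robot and the scene stay as the last step left them, time stands still between calls to the robot, and variables do not carry over. Pictures are saved under pics/ and viewed, at most 10 in all, crops included, and the job is handed in when it is done.

Besides the shell and the picture viewer there is one more tool, called after "Call:" as name(argument=value, ...), one argument or row to a line, values as JSON. servo_tool: Moves the arm, as the interface text tells. Shift numbers are shares of 500 mm and turn numbers shares of pi/4 rad, none past 1 either way. Its arguments: {"type":"object","properties":{"motion":{"type":"array"},"squeeze":{"type":"number"}},"required":["motion"]}

```bash
mkdir -p pics; cat > h.py <<'E'
import numpy as np, cv2
from cell import manip
def grab(name,fn=None):
    c=manip.get_calibration(name); im,d=manip.grab_frame(name)
    if fn: cv2.imwrite('pics/'+fn,cv2.cvtColor(im,cv2.COLOR_RGB2BGR)); np.savez('pics/'+fn+'.npz',im=im,d=d,K=c['K'],R=c['R'],t=c['t'])
    return im,d,c
def cloud(d,c):
    K,R,t=[np.array(c[k],float) for k in 'KRt']
    v,u=np.indices(d.shape)
    X=np.stack([(u-K[0,2])/K[0,0]*d,(v-K[1,2])/K[1,1]*d,d],-1)
    return (X-t)@R
def ray(c,u,v,z):
    K,R,t=[np.array(c[k],float) for k in 'KRt']
    o=-R.T@t; r=R.T@np.linalg.inv(K)@np.array([u,v,1.]); return o+r*(z-o[2])/r[2]
E
python3 - <<'E'
from h import *
o=manip.get_obs(); print({k:np.round(v,3) for k,v in o.items()})
for n in('scene','top','wrist'):
    im,d,c=grab(n,n+'1.png'); print(n,np.round(c['K'],1).tolist(),np.round(-np.array(c['R']).T@c['t'],0),np.round(c['R'],2).tolist())
E
```

```text
{'t': np.float64(0.0), 'joints': array([ 1.242,  0.351,  1.652,  0.   ,  1.139, -0.085]), 'qd': array([ 0.001,  0.   ,  0.001,  0.001, -0.001, -0.001]), 'joint_efforts': array([-2.0000e-03, -4.9732e+01, -2.8525e+01,  7.0000e-02,  2.6000e-02,
       -0.0000e+00]), 'ee_pos': array([132.635, 533.408, 218.095]), 'ee_rot': array([ 0.122,  0.993, -0.001, -0.   ]), 'ft_force': array([-0.008, -0.46 ,  0.303]), 'ft_torque': array([-0.009, -0.014, -0.055]), 'grip_force': np.float64(0.0), 'width': np.float64(93.143)}
scene [[388.6, 0.0, 275.3], [0.0, 388.6, 206.9], [0.0, 0.0, 1.0]] [1208. -242.  821.] [[0.35, 0.94, 0.01], [0.72, -0.26, -0.64], [-0.6, 0.23, -0.77]]
top [[389.7, 0.0, 275.3], [0.0, 389.7, 209.6], [0.0, 0.0, 1.0]] [427.  -5. 990.] [[0.11, -0.99, -0.0], [-0.97, -0.11, -0.23], [0.23, 0.03, -0.97]]
wrist [[323.4, 0.0, 277.4], [0.0, 323.4, 211.7], [0.0, 0.0, 1.0]] [ 59. 551. 385.] [[0.24, 0.97, -0.0], [0.93, -0.23, 0.27], [0.26, -0.07, -0.96]]
```

View pics/top1.png

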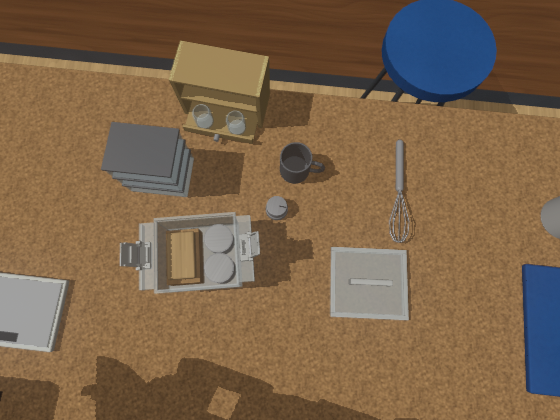

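View pics/scene1.png

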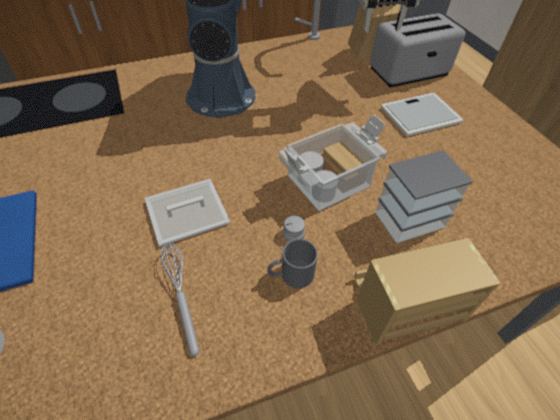

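The top view shows the crate around (197,253), with clip a on the left at about (135,255) and clip b on the right at about (248,246). The lid is at (370,284), with its handle bar spanning (350–391,282). The scene view confirms both clips are standing open.

```bash
python3 - <<'E'
from h import *
for n in('top','scene'):
    f=np.load(f'pics/{n}1.png.npz'); P=cloud(f['d'],f); im=f['im'].astype(int); ok=f['d']>0
    g=(im.max(-1)-im.min(-1)<40)
    x,y,z=np.moveaxis(P,-1,0)
    print(n,'table z',np.median(z[ok&(abs(z)<15)]))
    if n=='top': s=np.s_[235:330,320:420]
    else: s=np.s_[170:250,135:240]
    m=np.zeros(ok.shape,bool); m[s]=1
    m1=m&ok&(z>8)&(z<60)
    hh,e=np.histogram(z[m&ok],np.arange(-4,60,4)); print(hh)
    r=cv2.minAreaRect(np.float32(P[m1][:,:2])); print('lid',m1.sum(),r)
    mh=m&ok&(z>34)&(z<60); 
    if mh.sum()>3: print('handle',mh.sum(),np.median(z[mh]),cv2.minAreaRect(np.float32(P[mh][:,:2])))
    m=np.zeros(ok.shape,bool)
    if n=='top': m[195:310,110:270]=1
    else: m[110:215,275:392]=1
    hh,e=np.histogram(z[m&ok],np.arange(90,200,6)); print(hh)
    mc=m&ok&(z>108)&(z<122)&g; print('crate',mc.sum(),cv2.minAreaRect(np.float32(P[mc][:,:2])))
    mc=m&ok&(z>135)&(z<200)&g; print('clips',np.round(P[mc][::8]).tolist())
E
```

```text
top table z 0.4887381154896285
[1694 2206  186 2519 1470  870  194   16    9   14   13   55  169   31
    0]
lid 5360 ((520.2872314453125, -226.70867919921875), (206.57888793945312, 188.87777709960938), 3.66520357131958)
handle 274 45.56416045289397 ((543.1557006835938, -262.56048583984375), (77.8604736328125, 183.5505828857422), 49.60893630981445)
[ 108   96  184  546 1798  260  306  182   39   60  106  148   97   48
   32    0    0    0]
crate 2457 ((520.0025024414062, 187.39849853515625), (170.662353515625, 255.89064025878906), 10.919567108154297)
clips [[570.0, 50.0, 178.0], [568.0, 56.0, 173.0], [568.0, 64.0, 155.0], [568.0, 74.0, 140.0], [565.0, 52.0, 171.0], [567.0, 63.0, 139.0], [564.0, 71.0, 138.0], [561.0, 51.0, 168.0], [559.0, 60.0, 159.0], [560.0, 66.0, 136.0], [556.0, 46.0, 175.0], [555.0, 53.0, 159.0], [553.0, 58.0, 158.0], [554.0, 66.0, 135.0], [550.0, 45.0, 175.0], [551.0, 65.0, 138.0], [547.0, 45.0, 176.0], [516.0, 327.0, 161.0], [547.0, 85.0, 136.0], [546.0, 50.0, 164.0], [513.0, 331.0, 162.0], [517.0, 319.0, 148.0], [544.0, 61.0, 160.0], [543.0, 42.0, 178.0], [513.
[... 2316 characters left out ...]
0], [497.0, 316.0, 138.0], [516.0, 327.0, 150.0], [502.0, 314.0, 136.0], [515.0, 318.0, 141.0], [517.0, 314.0, 137.0], [521.0, 50.0, 167.0], [531.0, 40.0, 168.0], [544.0, 46.0, 174.0], [531.0, 57.0, 156.0], [538.0, 57.0, 159.0], [539.0, 59.0, 156.0], [561.0, 47.0, 174.0], [558.0, 46.0, 170.0], [541.0, 51.0, 150.0], [534.0, 54.0, 139.0], [540.0, 82.0, 135.0], [569.0, 57.0, 165.0], [570.0, 57.0, 163.0], [570.0, 60.0, 159.0], [567.0, 64.0, 151.0], [673.0, 256.0, 182.0], [672.0, 254.0, 178.0], [670.0, 254.0, 174.0], [568.0, 73.0, 136.0], [672.0, 255.0, 165.0], [679.0, 257.0, 164.0], [673.0, 257.0, 148.0], [684.0, 256.0, 155.0], [681.0, 255.0, 145.0], [680.0, 255.0, 138.0], [685.0, 255.0, 136.0]]
```

```bash
python3 - <<'E'
import cv2,numpy as np
a=cv2.imread('pics/top1.png'); 
b=cv2.resize(a[195:330,105:280],None,fx=3,fy=3,interpolation=cv2.INTER_CUBIC); c=cv2.resize(a[240:325,322:415],None,fx=3,fy=3,interpolation=cv2.INTER_CUBIC)
o=np.zeros((405,800,3),np.uint8); o[:,:525]=b; o[:255,525:800]=c[:,:275]; cv2.imwrite('pics/crop.png',o)
E
```

```text
(no output)
```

View pics/crop.png

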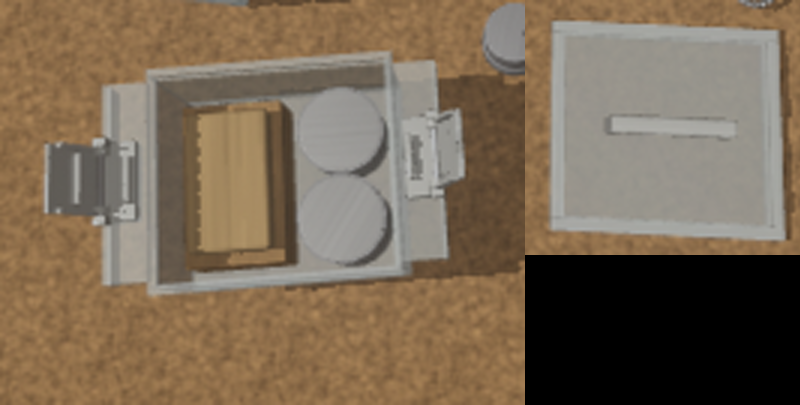

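The crop shows the crate turned about 11°, with both clips open and leaning outward. The lid lies nearly square to the base and its handle runs along y. I'll go above the lid now.

```bash
cat >> h.py <<'E'
from scipy.spatial.transform import Rotation as Ro
def down(ang): # tool y axis at angle ang(deg) in world, pointing down
    y=np.array([np.cos(np.radians(ang)),np.sin(np.radians(ang)),0]); z=np.array([0,0,-1.]); return Ro.from_matrix(np.stack([np.cross(y,z),y,z],1))
def plan(p,R,q=None,R0=None):
    o=manip.get_obs(); q=o['ee_pos'] if q is None else q; R0=Ro.from_quat(o['ee_rot']) if R0 is None else R0
    return np.round(R0.inv().apply(np.array(p)-q)/500,4), np.round((R0.inv()*R).as_rotvec()/(np.pi/4),4)
E
python3 - <<'E'
from h import *
f=np.load('pics/top1.png.npz');P=cloud(f['d'],f)
m=np.zeros(f['d'].shape,bool); m[265:300,340:402]=1
m&=(P[...,2]>36)&(P[...,2]<56); print(cv2.minAreaRect(np.float32(P[m][:,:2])),P[m].mean(0))
q=np.array([132.7,533.7,218.6]); R0=Ro.from_quat(manip.get_obs()['ee_rot'])
print(plan([350,180,260],down(40),q,R0)); print(plan([470,-222,230],down(3.6),np.array([350,180,260.]),down(40)))
E
```

```text
((501.76654052734375, -227.52316284179688), (14.16799545288086, 100.2718276977539), 3.4403493404388428) [ 501.7039082  -227.06812311   45.66527103]
(array([-0.5925, -0.5816, -0.0824]), array([-1.100e-03,  2.000e-04,  8.007e-01]))
(array([-0.7702, -0.333 ,  0.06  ]), array([0.    , 0.    , 0.8089]))
```

Call:
servo_tool(
  motion=[
    [-0.5925, -0.5816, -0.0824, 0, 0, 0.8, 0],
    [-0.5925, -0.5816, -0.0824, 0, 0, 0.8, 0],
    [-0.5925, -0.5816, -0.0824, 0, 0, 0.8, 0],
    [-0.5925, -0.5816, -0.0824, 0, 0, 0.8, 0],
    [-0.5925, -0.5816, -0.0824, 0, 0, 0.8, 0],
    [-0.5925, -0.5816, -0.0824, 0, 0, 0.8, 0],
    [-0.5925, -0.5816, -0.0824, 0, 0, 0.8, 0],
    [-0.5925, -0.5816, -0.0824, 0, 0, 0.8, 0],
    [-0.5925, -0.5816, -0.0824, 0, 0, 0.8, 0],
    [-0.5925, -0.5816, -0.0824, 0, 0, 0.8, 0],
  ],
)

```text
t: 1.15
ee_pos: [350.9, 178.5, 260.0]
ee_rot: [0.424, 0.906, 0.0, 0.0]
ft_force: [0.0, 0.3, 0.5]
width: 92.7
grip_force: 0.0
```

```bash
python3 - <<'E'
from h import *
print(plan([502,-227.5,200],down(3.5)))
E
```

```text
(array([-0.8171, -0.2881,  0.1202]), array([6.000e-04, 2.000e-04, 8.073e-01]))
```

Call:
servo_tool(
  motion=[
    [-0.817, -0.288, 0.12, 0, 0, 0.81, 0.3],
    [-0.817, -0.288, 0.12, 0, 0, 0.81, 0.3],
    [-0.817, -0.288, 0.12, 0, 0, 0.81, 0.3],
    [-0.817, -0.288, 0.12, 0, 0, 0.81, 0.3],
    [-0.817, -0.288, 0.12, 0, 0, 0.81, 0.3],
    [-0.817, -0.288, 0.12, 0, 0, 0.81, 0.3],
    [-0.817, -0.288, 0.12, 0, 0, 0.81, 0.3],
    [-0.817, -0.288, 0.12, 0, 0, 0.81, 0.3],
    [-0.817, -0.288, 0.12, 0, 0, 0.81, 0.3],
    [-0.817, -0.288, 0.12, 0, 0, 0.81, 0.3],
  ],
)

```text
t: 2.15
ee_pos: [503.5, -227.3, 198.3]
ee_rot: [0.685, 0.728, -0.0, -0.001]
ft_force: [-0.7, 0.1, 0.9]
width: 65.1
grip_force: 0.0
```

```bash
python3 - <<'E'
from h import *
o=manip.get_obs(); print(o['ee_pos'],o['ee_rot'])
im,d,c=grab('wrist','w2.png'); P=cloud(d,c); z=P[...,2]
m=(d>0)&(z>35)&(z<56)&(abs(P[...,0]-502)<40)&(abs(P[...,1]+227)<80); print('handle',m.sum(),np.median(z[m]),cv2.minAreaRect(np.float32(P[m][:,:2])))
m=(d>0)&(z>13)&(z<26)&(abs(P[...,0]-502)<110)&(abs(P[...,1]+227)<120); print('border',m.sum(),np.median(z[m]),cv2.minAreaRect(np.float32(P[m][:,:2])))
print(plan([502,-227.5,22],down(3.5)))
E
```

```text
[ 503.51272387 -227.30475322  198.33099848] [ 6.85398091e-01  7.28168350e-01 -2.37493895e-04 -5.04728945e-04]
handle 1320 46.17394942726477 ((499.458251953125, -228.75167846679688), (13.531854629516602, 99.34890747070312), 3.6041100025177)
border 5938 18.29822717655447 ((511.3383483886719, -228.46987915039062), (193.69371032714844, 188.42849731445312), 3.7484099864959717)
(array([-0.0045, -0.0016,  0.3534]), array([-0.0017, -0.0014,  0.0003]))
```

View pics/w2.png

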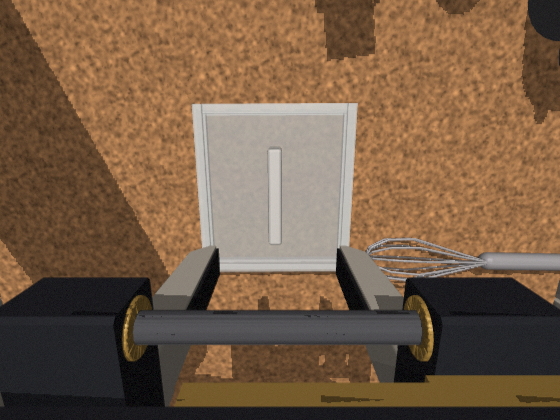

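The wrist view shows the lid at (275,188), with its bar from (275,148) to (274,244) between the fingers. The whisk is clear, to the right at x>360. I'll descend and grasp.

Call:
servo_tool(
  motion=[
    [-0.003, -0.005, 0.1, 0, 0, 0, 0.4],
    [-0.003, -0.005, 0.2, 0, 0, 0, 0.4],
    [-0.003, -0.005, 0.28, 0, 0, 0, 0.4],
    [-0.003, -0.005, 0.33, 0, 0, 0, 0.4],
    [-0.003, -0.005, 0.352, 0, 0, 0, 0.4],
    [-0.003, -0.005, 0.352, 0, 0, 0, 0.4],
    [-0.003, -0.005, 0.352, 0, 0, 0, 0.4],
  ],
)

```text
t: 2.9
ee_pos: [500.9, -226.6, 25.1]
ee_rot: [0.684, 0.729, 0.0, 0.001]
ft_force: [0.8, 0.2, 0.1]
width: 55.5
grip_force: 0.0
```

Call:
servo_tool(
  motion=[
    [0, 0, 0, 0, 0, 0, 1],
    [0, 0, 0, 0, 0, 0, 1],
    [0, 0, 0, 0, 0, 0, 1],
    [0, 0, 0, 0, 0, 0, 1],
    [0, 0, 0, 0, 0, 0, 1],
    [0, 0, 0, 0, 0, 0, 1],
    [0, 0, 0, 0, 0, 0, 1],
  ],
  squeeze=30,
)

```text
t: 3.6
ee_pos: [500.1, -227.1, 23.9]
ee_rot: [0.685, 0.729, -0.0, 0.0]
ft_force: [0.3, -0.8, 0.5]
width: 13.5
grip_force: 30.0
```

Call:
servo_tool(
  motion=[
    [0, 0, -0.03, 0, 0, 0, 1],
    [0, 0, -0.08, 0, 0, 0, 1],
    [0, 0, -0.16, 0, 0, 0, 1],
    [0, 0, -0.25, 0, 0, 0, 1],
    [0, 0, -0.35, 0, 0, 0, 1],
    [0, 0, -0.45, 0, 0, 0, 1],
    [0, 0, -0.5, 0, 0, 0, 1],
    [0, 0, -0.5, 0, 0, 0, 1],
  ],
)

```text
t: 4.4
ee_pos: [501.1, -227.5, 278.2]
ee_rot: [0.685, 0.729, 0.001, 0.003]
ft_force: [0.0, -0.7, -3.0]
width: 13.3
grip_force: 30.0
```

```bash
python3 - <<'E'
from h import *
o=manip.get_obs(); print(o['ee_pos'],o['ee_rot'],o['ft_force'])
im,d,c=grab('wrist','w3.png'); P=cloud(d,c)
# points in tool frame
T=Ro.from_quat(o['ee_rot']).inv().apply(P.reshape(-1,3)-o['ee_pos']).reshape(P.shape)
x,y,z=np.moveaxis(T,-1,0)
hh,e=np.histogram(z[(d>0)&(abs(x)<110)&(abs(y)<110)],np.arange(-40,60,4)); print(hh,e)
b=(d>0)&(abs(x)<130)&(abs(y)<110)&(z>-6)&(z<14)
print('border',b.sum(),cv2.minAreaRect(np.float32(T[b][:,:2])))
print(plan([500,80,268],down(10.9)), plan([520,187.4,268],down(10.9)))
E
```

```text
[ 501.05580523 -227.53531125  278.2208008 ] [0.68466888 0.7288461  0.00084539 0.00334262] [ 0.00597434 -0.65768457 -2.99652287]
[  240   287   310   260  4218   361   227   190   143    82   324 13948
 13442 28926     0     0     0     0     0     0     0     0     0     0] [-40 -36 -32 -28 -24 -20 -16 -12  -8  -4   0   4   8  12  16  20  24  28
  32  36  40  44  48  52  56]
border 56615 ((1.3934783935546875, -0.9125289916992188), (181.1073760986328, 170.73098754882812), 0.05339374765753746)
(array([0.613 , 0.0379, 0.0136]), array([ 0.0027,  0.002 , -0.1626])) (array([0.8248, 0.0913, 0.0134]), array([ 0.0027,  0.002 , -0.1626]))
```

View pics/w3.png

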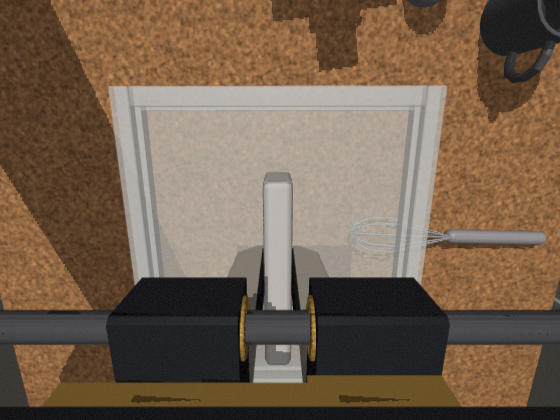

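The lid is held level and clear of everything. I'll carry it above the crate.

Call:
servo_tool(
  motion=[
    [0.05, 0.01, 0.01, 0, 0, -0.02, 1],
    [0.14, 0.02, 0.01, 0.002, 0.002, -0.06, 1],
    [0.24, 0.03, 0.013, 0.003, 0.002, -0.1, 1],
    [0.34, 0.04, 0.013, 0.003, 0.002, -0.13, 1],
    [0.44, 0.05, 0.013, 0.003, 0.002, -0.162, 1],
    [0.54, 0.06, 0.013, 0.003, 0.002, -0.162, 1],
    [0.64, 0.07, 0.013, 0.003, 0.002, -0.162, 1],
    [0.73, 0.08, 0.013, 0.003, 0.002, -0.162, 1],
    [0.8, 0.088, 0.013, 0.003, 0.002, -0.162, 1],
    [0.827, 0.09, 0.013, 0.003, 0.002, -0.162, 1],
  ],
)

```text
t: 5.45
ee_pos: [517.9, 191.0, 265.0]
ee_rot: [0.636, 0.772, -0.002, -0.003]
ft_force: [-1.1, -0.2, -2.4]
width: 13.7
grip_force: 30.0
```

```bash
python3 - <<'E'
from h import *
print(plan([518.5,188.9,150],down(10.9)))
E
```

```text
(array([-0.0048,  0.0017,  0.23  ]), array([-0.0076, -0.0024,  0.0027]))
```

Call:
servo_tool(
  motion=[
    [-0.002, 0, 0.06, 0, 0, 0, 1],
    [-0.002, 0, 0.13, 0, 0, 0, 1],
    [-0.002, 0, 0.19, 0, 0, 0, 1],
    [-0.002, 0, 0.22, 0, 0, 0, 1],
    [-0.002, 0, 0.23, 0, 0, 0, 1],
    [-0.002, 0, 0.23, 0, 0, 0, 1],
    [-0.002, 0, 0.23, 0, 0, 0, 1],
  ],
)

```text
t: 6.15
ee_pos: [519.4, 187.4, 152.8]
ee_rot: [0.637, 0.771, -0.0, -0.001]
ft_force: [1.3, 0.7, -1.9]
width: 13.6
grip_force: 30.0
```

```bash
python3 - <<'E'
from h import *
o=manip.get_obs(); print(o['ee_pos'],o['ee_rot'],plan([518.5,188.9,150],down(10.9)))
im,d,c=grab('top','t4.png'); im2,d2,c2=grab('wrist','w4.png')
a=cv2.cvtColor(im,cv2.COLOR_RGB2BGR); b=cv2.resize(a[190:320,110:280],None,fx=2.35,fy=2.35,interpolation=cv2.INTER_CUBIC)
w=cv2.resize(cv2.cvtColor(im2,cv2.COLOR_RGB2BGR),(400,300))
o=np.zeros((600,800,3),np.uint8); o[:b.shape[0],:b.shape[1]]=b; o[:300,400:]=w
f=np.load('pics/scene1.png.npz'); im3,d3,c3=grab('scene','s4.png')
e=cv2.resize(cv2.cvtColor(im3,cv2.COLOR_RGB2BGR)[90:220,265:405],None,fx=2.2,fy=2.2); o[310:310+e.shape[0],:e.shape[1]]=e
cv2.imwrite('pics/c4.png',o)
E
```

```text
[519.35758351 187.41965479 152.8461161 ] [ 6.37060052e-01  7.70813236e-01 -9.80842832e-05 -1.19802660e-03] (array([ 0.0032, -0.0011,  0.0057]), array([-0.0021, -0.0022, -0.001 ]))
```

View pics/c4.png

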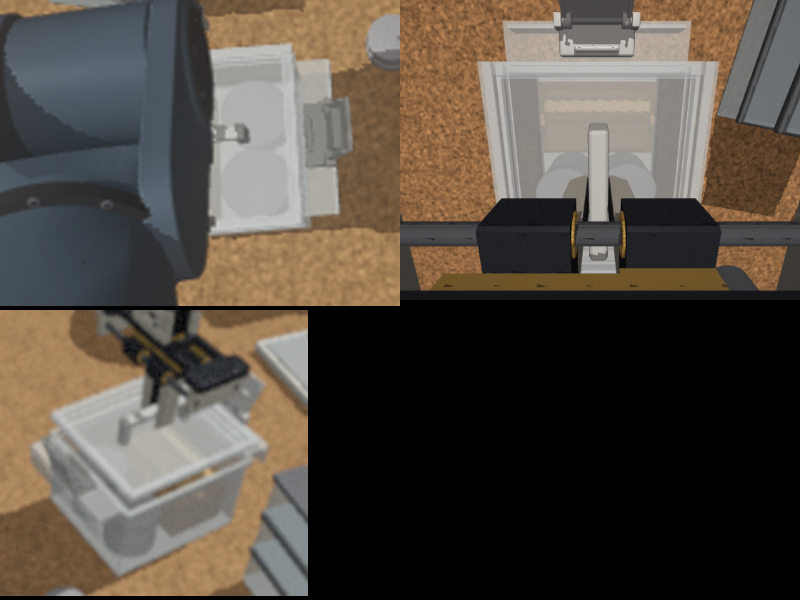

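The wrist view shows the lid's far edge and, beyond it, the crate's +y ledge together with clip a. That lets me measure lid against crate in a single camera.

```bash
cat > m.py <<'E'
from h import *
def edges(fn,pos,rot):
    f=np.load(fn); P=cloud(f['d'],f); T=Ro.from_quat(rot).inv().apply(P.reshape(-1,3)-pos).reshape(P.shape)
    x,y,z=np.moveaxis(T,-1,0); g=f['d']>0; wz=P[...,2]
    led=g&(x>97)&(x<135)&(abs(y)<110)&(wz>90)&(wz<122)
    print('ledge z',np.median(wz[led]),np.histogram(wz[led],np.arange(90,123,4))[0])
    bor=g&(x>40)&(x<100)&(abs(y)<95)&(z>2)&(z<11); print('border z tool',np.median(z[bor]), 'world',np.median(wz[bor]))
    for n,m,rg in(('ledge',led,range(100,124,4)),('lid',bor,range(50,92,6))):
        L=[];Rr=[];c=[]
        for s in rg:
            k=m&(x>s)&(x<s+4)
            if k.sum()>10: L.append(y[k].min());Rr.append(y[k].max()); c.append(s+2)
        print(n,'yL',np.round(L,1),'yR',np.round(Rr,1),'mid',np.median((np.array(L)+Rr)/2))
        F=[];ys=range(-75,76,10)
        for s in ys:
            k=m&(y>s-3)&(y<s+3); F.append(x[k].max() if k.sum()>2 else np.nan)
        F=np.array(F); q=~np.isnan(F)&(abs(F-np.nanmedian(F))<4); print('  far x',np.round(F,1),'fit',np.polyfit(np.array(ys)[q],F[q],1))
E
python3 - <<'E'
from m import *
edges('pics/w4.png.npz',np.array([519.36,187.42,152.85]),[.63706,.770813,0,-.0012])
E
```

```text
ledge z 115.90937038298907 [   0    0    0    0    0  105 8096 3081]
border z tool 5.291048159427033 world 147.70142069484348
ledge yL [-76.8 -77.  -77.1 -76.9 -76.8 -77.3] yR [73.3 73.4 73.1 72.9 73.4 73.3] mid -1.8715611084027337
  far x [125.  125.1 125.1 125.2 125.1 117.7 121.2 121.3 121.2 121.2 118.4 125.
 125.1 125.1 125.2 124.7] fit [-5.60827200e-04  1.23951852e+02]
lid yL [-85.8 -85.8 -85.1 -85.5 -85.7 -85.8 -85.7] yR [83.8 84.1 84.7 83.8 83.9 84.  84.5] mid -0.8634424427890295
  far x [91.6 91.5 91.6 92.1 92.1 92.1 92.  92.1 92.1 92.  92.  92.1 92.  92.1
 92.  92. ] fit [2.62357843e-03 9.19721297e+01]
```

Call:
servo_tool(
  motion=[
    [0.004, -0.002, 0, 0, 0, 0, 1],
    [0.004, -0.002, 0.006, 0, 0, 0, 1],
    [0.004, -0.002, 0.012, 0, 0, 0, 1],
    [0.004, -0.002, 0.016, 0, 0, 0, 1],
    [0.004, -0.002, 0.016, 0, 0, 0, 1],
    [0.004, -0.002, 0.016, 0, 0, 0, 1],
  ],
)

```text
t: 6.9
ee_pos: [517.7, 189.4, 144.3]
ee_rot: [0.637, 0.771, -0.0, -0.001]
ft_force: [0.1, -0.3, -1.8]
width: 13.7
grip_force: 30.0
```

```bash
python3 - <<'E'
from m import *
o=manip.get_obs(); print(o['ee_pos'],o['ee_rot'],o['ft_force']); grab('wrist','w5.png')
edges('pics/w5.png.npz',o['ee_pos'],o['ee_rot'])
E
```

```text
[517.72097196 189.36961716 144.26566143] [ 6.36953875e-01  7.70900519e-01 -3.97345113e-04 -1.41178058e-03] [ 0.14692968 -0.28519919 -1.80011123]
ledge z 115.88887687395052 [   0    0    0    0    0  112 7876 2989]
border z tool 5.507496252851978 world 138.89960992627755
ledge yL [-76.2 -76.  -75.6 -75.7 -75.6 -75.6] yR [74.6 74.5 74.7 75.  74.6 74.4] mid -0.5114955772327434
  far x [123.1 122.8 123.  123.  122.7 115.8 118.6 118.6 118.5 118.5 115.6 122.8
 122.9 122.9 122.8 122.7] fit [-1.18568879e-03  1.22864446e+02]
lid yL [-86.  -85.6 -86.3 -85.9 -86.  -85.7 -86. ] yR [84.  84.1 83.7 84.1 84.3 83.9 84.2] mid -0.8782634263921665
  far x [91.5 91.5 91.5 92.1 92.  92.1 92.1 92.  92.1 92.1 92.  92.  91.9 92.1
 92.  92. ] fit [2.73281434e-03 9.19384900e+01]
```

Lid and crate agree to about 0.4 mm, so I'll lower it gently.

Call:
servo_tool(
  motion=[
    [0, 0.001, 0.006, 0, 0, 0, 1],
    [0, 0.001, 0.01, 0, 0, 0, 1],
    [0, 0.001, 0.014, 0, 0, 0, 1],
    [0, 0.001, 0.018, 0, 0, 0, 1],
    [0, 0.001, 0.022, 0, 0, 0, 1],
    [0, 0.001, 0.024, 0, 0, 0, 1],
    [0, 0.001, 0.024, 0, 0, 0, 1],
  ],
)

```text
t: 7.65
ee_pos: [518.1, 189.5, 132.2]
ee_rot: [0.637, 0.771, -0.0, -0.001]
ft_force: [-0.5, 0.3, -2.8]
width: 13.8
grip_force: 30.0
```

Call:
servo_tool(
  motion=[
    [0, 0, 0.002, 0, 0, 0, 1],
    [0, 0, 0.004, 0, 0, 0, 1],
    [0, 0, 0.004, 0, 0, 0, 1],
  ],
)

```text
t: 7.95
ee_pos: [518.3, 189.5, 130.9]
ee_rot: [0.637, 0.771, -0.0, -0.001]
ft_force: [-2.1, -0.0, 4.8]
width: 13.7
grip_force: 30.0
```

Call:
servo_tool(
  motion=[
    [0, 0, 0.002, 0, 0, 0, 1],
    [0, 0, 0.002, 0, 0, 0, 1],
  ],
)

```text
t: 8.15
ee_pos: [518.3, 189.5, 130.8]
ee_rot: [0.637, 0.771, -0.0, -0.001]
ft_force: [-7.6, -1.6, 16.1]
width: 13.7
grip_force: 30.0
```

Contact is at the expected height. I'll release, rise and check.

Call:
servo_tool(
  motion=[
    [0, 0, -0.002, 0, 0, 0, 0.6],
    [0, 0, -0.002, 0, 0, 0, 0.6],
    [0, 0, -0.002, 0, 0, 0, 0.6],
    [0, 0, -0.03, 0, 0, 0, 0.6],
    [0, 0, -0.08, 0, 0, 0, 0.6],
    [0, 0, -0.15, 0, 0, 0, 0.6],
    [0, 0, -0.22, 0, 0, 0, 0.6],
    [-0.06, 0, -0.25, 0, 0, 0, 1],
    [-0.1, 0, -0.25, 0, 0, 0, 1],
    [-0.1, 0, -0.25, 0, 0, 0, 1],
  ],
)

```text
t: 9.15
ee_pos: [528.4, 138.7, 255.7]
ee_rot: [0.638, 0.77, 0.0, -0.001]
ft_force: [0.4, 0.1, 0.2]
width: 18.0
grip_force: 0.0
```

```bash
python3 - <<'E'
from m import *
o=manip.get_obs(); print(o['ee_pos'],o['ee_rot'],o['ft_force']); im,d,c=grab('wrist','w6.png')
P=cloud(d,c); C=np.array([517.9,187.0]); th=np.radians(10.9)  # rough crate frame
X=P-np.array([*C,0]); cx=X[...,0]*np.cos(th)+X[...,1]*np.sin(th); cy=-X[...,0]*np.sin(th)+X[...,1]*np.cos(th); z=P[...,2]
g=d>0
b=g&(abs(cx)<100)&(abs(cy)<98)&(z>121.5)&(z<131)
A=np.c_[cx[b],cy[b],np.ones(b.sum())]; print('border plane',np.linalg.lstsq(A,z[b],rcond=None)[0], cv2.minAreaRect(np.float32(np.c_[cx[b],cy[b]])))
l=g&(abs(cx)<100)&(cy>97)&(cy<135)&(z>108)&(z<121)
print('ledge far',np.percentile(cy[l],98),'x',cx[l].min(),cx[l].max(),'z',np.median(z[l]))
k=g&(abs(cx)<40)&(cy>95)&(cy<160)&(z>122); 
print('clip a extents',cx[k].min(),cx[k].max()); idx=np.argwhere(k)[::max(1,k.sum()//25)]
print(np.round([(cx[i,j],cy[i,j],z[i,j]) for i,j in idx]).tolist())
E
```

```text
[528.44224093 138.68396828 255.65106491] [ 6.37686930e-01  7.70295308e-01  2.16169146e-04 -6.86789158e-04] [0.43603817 0.10315309 0.18165646]
border plane [-8.09252739e-04  1.08093877e-03  1.25289206e+02] ((0.030242919921875, 0.33934783935546875), (187.9635772705078, 170.43711853027344), 89.87796783447266)
ledge far 122.07195803686557 x -75.44734498941104 74.82578852672707 z 115.70668887684161
clip a extents -32.07980659212784 31.35095164711401
[[-31.0, 118.0, 130.0], [23.0, 118.0, 130.0], [1.0, 119.0, 123.0], [-20.0, 117.0, 128.0], [-31.0, 117.0, 125.0], [31.0, 118.0, 123.0], [4.0, 117.0, 122.0], [-26.0, 115.0, 122.0], [18.0, 114.0, 122.0], [6.0, 112.0, 122.0], [-19.0, 111.0, 122.0], [16.0, 110.0, 122.0], [-4.0, 109.0, 122.0], [-10.0, 105.0, 129.0], [18.0, 107.0, 122.0], [8.0, 104.0, 130.0], [-1.0, 104.0, 130.0], [-11.0, 103.0, 130.0], [17.0, 103.0, 128.0], [4.0, 102.0, 131.0], [-7.0, 102.0, 129.0], [-24.0, 102.0, 124.0], [8.0, 101.0, 129.0], [-4.0, 100.0, 130.0], [-13.0, 101.0, 123.0], [12.0, 100.0, 122.0]]
```

View pics/w6.png

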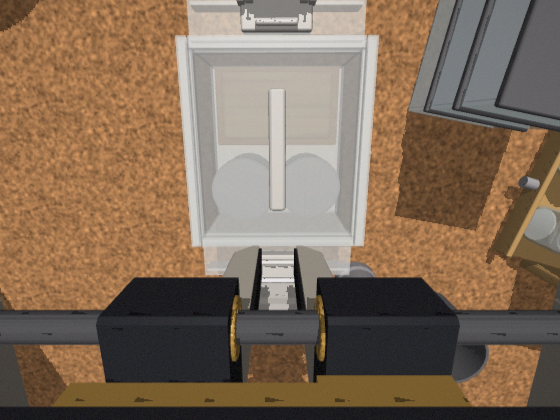

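The lid is level at the seated height (border at 125 mm) and centred. Clip a is at the top centre, around (276,15). I'll go outside clip a with the fingers closed.

Call:
servo_tool(
  motion=[
    [0.1, -0.0026, 0, 0, 0, 0, 1],
    [0.2, -0.0026, 0, 0, 0, 0, 1],
    [0.3, -0.0026, 0, 0, 0, 0, 1],
    [0.4, -0.0026, 0, 0, 0, 0, 1],
    [0.46, -0.0026, 0, 0, 0, 0, 1],
    [0.46, -0.0026, 0.05, 0, 0, 0, 1],
    [0.46, -0.0026, 0.13, 0, 0, 0, 1],
    [0.46, -0.0026, 0.19, 0, 0, 0, 1],
    [0.46, -0.0026, 0.19, 0, 0, 0, 1],
    [0.46, -0.0026, 0.19, 0, 0, 0, 1],
  ],
)

```text
t: 10.2
ee_pos: [482.9, 366.7, 160.4]
ee_rot: [0.637, 0.771, -0.0, -0.001]
ft_force: [1.1, 0.4, 0.5]
width: 0.6
grip_force: 0.0
```

```bash
cat > cr.py <<'E'
from h import *
o=manip.get_obs(); d=o['ee_pos']-np.array([517.9,187,0]); t=np.radians(10.8)
print('crate frame TCP',np.round([d[0]*np.cos(t)+d[1]*np.sin(t),-d[0]*np.sin(t)+d[1]*np.cos(t),d[2]],1),'w',o['width'],'f',np.round(o['ft_force'],1),o['ee_rot'].round(4))
E
python3 cr.py; python3 - <<'E'
from h import *
# clip heights from first top/scene clouds, in crate frame
t=np.radians(10.8)
for n in('top','scene'):
    f=np.load(f'pics/{n}1.png.npz');P=cloud(f['d'],f)-[517.9,187,0]
    cx=P[...,0]*np.cos(t)+P[...,1]*np.sin(t); cy=-P[...,0]*np.sin(t)+P[...,1]*np.cos(t); z=P[...,2]
    for s in(1,-1):
        k=(f['d']>0)&(abs(cx)<25)&(s*cy>110)&(s*cy<160)&(z>135); print(n,s,k.sum(),'zmax',np.percentile(z[k],[90,97,100]).round(1),'out',np.percentile(s*cy[k],[50,95,100]).round(1))
E
```

```text
crate frame TCP [ -0.7 183.1 160.4] w 0.5964551978575321 f [1.1 0.4 0.5] [ 6.368e-01  7.711e-01 -3.000e-04 -1.500e-03]
top 1 341 zmax [165.7 167.4 169. ] out [138.8 148.1 149.2]
top -1 229 zmax [174.7 176.3 177.9] out [136.  145.8 146.9]
scene 1 213 zmax [163.5 166.1 168.1] out [138.9 147.6 151.4]
scene -1 102 zmax [174.  175.  175.5] out [140.  146.6 147.5]
```

Call:
servo_tool(
  motion=[
    [-0.02, 0, 0.003, 0, 0, 0, 1],
    [-0.04, 0, 0.003, 0, 0, 0, 1],
    [-0.056, 0, 0.003, 0, 0, 0, 1],
    [-0.07, 0, 0.003, 0, 0, 0, 1],
    [-0.084, 0, 0.003, 0, 0, 0, 1],
    [-0.098, 0, -0.002, 0, 0, 0, 1],
    [-0.114, 0, -0.004, 0, 0, 0, 1],
    [-0.128, 0, 0, 0, 0, 0, 1],
    [-0.142, 0, 0.008, 0, 0, 0, 1],
    [-0.153, 0, 0.018, 0, 0, 0, 1],
  ],
)

```text
t: 11.2
ee_pos: [497.6, 290.3, 150.2]
ee_rot: [0.637, 0.771, -0.0, -0.001]
ft_force: [0.8, 0.5, -0.1]
width: 0.4
grip_force: 0.1
```

Call:
servo_tool(
  motion=[
    [-0.01, 0, 0.01, 0, 0, 0, 1],
    [-0.014, 0, 0.016, 0, 0, 0, 1],
    [-0.014, 0, 0.016, 0, 0, 0, 1],
  ],
)

```text
t: 11.5
ee_pos: [498.6, 283.8, 142.1]
ee_rot: [0.637, 0.771, -0.001, -0.002]
ft_force: [-0.7, -0.7, 1.7]
width: 0.6
grip_force: 0.8
```

```bash
python3 cr.py; python3 - <<'E'
from h import *
im,d,c=grab('scene','s7.png'); im2,_,_=grab('wrist','w7.png')
e=cv2.resize(im[90:220,265:405,::-1],(560,520)); 
o=np.zeros((520,800,3),np.uint8); o[:,:560]=e; o[:180,560:]=cv2.resize(im2[...,::-1],(240,180)); cv2.imwrite('pics/c7.png',o)
E
```

```text
crate frame TCP [ -0.8  98.7 142.1] w 0.5722546558386763 f [-0.7 -0.7  1.7] [ 6.370e-01  7.708e-01 -6.000e-04 -1.600e-03]
```

View pics/c7.png

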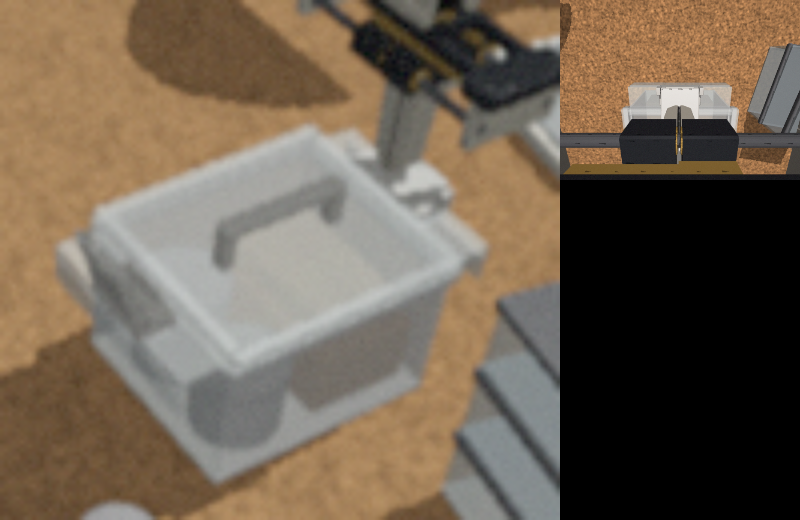

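Clip a is folded over, with the fingertips on it near (410,180) in the crop. I'll move toward its free end and press in small steps.

Call:
servo_tool(
  motion=[
    [0, 0, -0.014, 0, 0, 0, 1],
    [-0.014, 0, -0.014, 0, 0, 0, 1],
    [-0.024, 0, -0.014, 0, 0, 0, 1],
    [-0.024, 0, -0.008, 0, 0, 0, 1],
    [-0.024, 0, -0.004, 0, 0, 0, 1],
    [-0.024, 0, -0.004, 0, 0, 0, 1],
  ],
)

```text
t: 12.2
ee_pos: [501.1, 272.0, 144.3]
ee_rot: [0.637, 0.771, -0.001, -0.001]
ft_force: [0.9, -2.8, 2.9]
width: 0.3
grip_force: 1.2
```

Call:
servo_tool(
  motion=[
    [0, 0, 0.002, 0, 0, 0, 1],
    [0, 0, 0.004, 0, 0, 0, 1],
    [0, 0, 0.004, 0, 0, 0, 1],
  ],
)

```text
t: 12.5
ee_pos: [501.2, 271.9, 142.8]
ee_rot: [0.637, 0.771, -0.0, -0.001]
ft_force: [-0.2, -4.7, 5.3]
width: 0.3
grip_force: 3.0
```

Call:
servo_tool(
  motion=[
    [0, 0, 0.002, 0, 0, 0, 1],
    [0, 0, 0.004, 0, 0, 0, 1],
    [0, 0, 0.004, 0, 0, 0, 1],
  ],
)

```text
t: 12.8
ee_pos: [501.4, 271.9, 141.0]
ee_rot: [0.637, 0.771, -0.0, -0.001]
ft_force: [0.3, -5.6, 8.7]
width: 0.7
grip_force: 3.9
```

```bash
python3 cr.py
```

```text
crate frame TCP [ -0.3  86.5 141. ] w 0.7074930011333505 f [ 0.3 -5.6  8.7] [ 6.368e-01  7.710e-01 -3.000e-04 -8.000e-04]
```

Call:
servo_tool(
  motion=[
    [0, 0, 0.002, 0, 0, 0, 1],
    [0, 0, 0.003, 0, 0, 0, 1],
    [0, 0, 0.003, 0, 0, 0, 1],
  ],
)

```text
t: 13.1
ee_pos: [501.4, 271.9, 139.5]
ee_rot: [0.637, 0.771, -0.0, -0.001]
ft_force: [1.5, -6.3, 7.1]
width: 0.4
grip_force: 3.3
```

Call:
servo_tool(
  motion=[
    [0, 0, 0.002, 0, 0, 0, 1],
    [0, 0, 0.003, 0, 0, 0, 1],
    [0, 0, 0.003, 0, 0, 0, 1],
  ],
)

```text
t: 13.4
ee_pos: [501.1, 272.4, 137.5]
ee_rot: [0.637, 0.771, -0.0, -0.001]
ft_force: [1.4, -0.9, 2.8]
width: 0.6
grip_force: 0.8
```

Call:
servo_tool(
  motion=[
    [0, 0, 0.002, 0, 0, 0, 1],
    [0, 0, 0.002, 0, 0, 0, 1],
  ],
)

```text
t: 13.6
ee_pos: [500.6, 272.4, 136.0]
ee_rot: [0.637, 0.771, -0.001, -0.002]
ft_force: [-0.1, -1.0, -0.2]
width: 0.2
grip_force: 0.0
```

The force peaked at about 9 N and then vanished, so clip a has snapped. I'll lift and verify by depth on the way to clip b.

Call:
servo_tool(
  motion=[
    [0, 0, -0.06, 0, 0, 0, 1],
    [0, 0, -0.15, 0, 0, 0, 1],
    [-0.03, 0, -0.24, 0, 0, 0, 1],
    [-0.11, 0, -0.24, 0, 0, 0, 1],
    [-0.2, 0, -0.24, 0, 0, 0, 1],
    [-0.28, 0, -0.24, 0, 0, 0, 1],
    [-0.32, 0, -0.24, 0, 0, 0, 1],
    [-0.32, 0, -0.24, 0, 0, 0, 1],
  ],
)

```text
t: 14.4
ee_pos: [531.6, 113.1, 256.0]
ee_rot: [0.638, 0.77, -0.001, -0.002]
ft_force: [-0.0, 0.8, -0.2]
width: 0.6
grip_force: 0.0
```

```bash
cat > chk.py <<'E'
from h import *
import sys
im,d,c=grab('wrist',sys.argv[1]); P=cloud(d,c)-[517.9,187,0]; t=np.radians(10.8)
cx=P[...,0]*np.cos(t)+P[...,1]*np.sin(t); cy=-P[...,0]*np.sin(t)+P[...,1]*np.cos(t); z=P[...,2]; g=d>0
for s in range(72,136,5):
    k=g&(abs(cx)<15)&(abs(cy-s)<2); print(s,k.sum(),np.median(z[k]).round(1) if k.any() else '',end=' | ')
b=g&(abs(cx)<90)&(abs(cx)>30)&(abs(cy)<95)&(z>120)&(z<131)
A=np.c_[cx[b],cy[b],np.ones(b.sum())]; print('\nborder plane',np.linalg.lstsq(A,z[b],rcond=None)[0])
E
python3 chk.py w8.png; python3 cr.py
```

```text
72 179 118.7 | 77 370 119.8 | 82 220 135.4 | 87 225 135.3 | 92 53 134.7 | 97 0  | 102 0  | 107 0  | 112 0  | 117 0  | 122 0  | 127 0  | 132 0  | 
border plane [-5.88990146e-04  3.98878873e-04  1.24914114e+02]
crate frame TCP [ -0.3 -73.8 256. ] w 0.6616648012387475 f [-0.3 -0.1  0. ] [ 6.377e-01  7.703e-01 -4.000e-04 -1.700e-03]
```

Clip a's top is flat at about 135 mm, so it is shut, and the lid is still level. Next is clip b, where I'll approach from outside.

Call:
servo_tool(
  motion=[
    [-0.08, 0, 0, 0, 0, 0, 1],
    [-0.16, 0, 0, 0, 0, 0, 1],
    [-0.22, 0, 0, 0, 0, 0, 1],
    [-0.22, 0, 0.05, 0, 0, 0, 1],
    [-0.22, 0, 0.13, 0, 0, 0, 1],
    [-0.22, 0, 0.18, 0, 0, 0, 1],
    [-0.22, 0, 0.18, 0, 0, 0, 1],
    [-0.22, 0, 0.18, 0, 0, 0, 1],
  ],
)

```text
t: 15.25
ee_pos: [552.3, 8.0, 166.7]
ee_rot: [0.637, 0.771, -0.0, -0.001]
ft_force: [-0.6, 0.1, 1.0]
width: 0.5
grip_force: 0.0
```

```bash
python3 cr.py
```

```text
crate frame TCP [   0.2 -182.2  166.7] w 0.5009563408909504 f [-0.6  0.1  1. ] [ 6.365e-01  7.712e-01 -2.000e-04 -1.500e-03]
```

Call:
servo_tool(
  motion=[
    [0.02, 0, 0.003, 0, 0, 0, 1],
    [0.04, 0, 0.003, 0, 0, 0, 1],
    [0.056, 0, 0.003, 0, 0, 0, 1],
    [0.07, 0, 0.003, 0, 0, 0, 1],
    [0.084, 0, 0.003, 0, 0, 0, 1],
    [0.098, 0, -0.002, 0, 0, 0, 1],
    [0.114, 0, -0.004, 0, 0, 0, 1],
    [0.128, 0, 0, 0, 0, 0, 1],
    [0.142, 0, 0.008, 0, 0, 0, 1],
    [0.153, 0, 0.018, 0, 0, 0, 1],
  ],
)

```text
t: 16.25
ee_pos: [537.4, 82.8, 156.8]
ee_rot: [0.637, 0.771, -0.0, -0.001]
ft_force: [0.2, 0.5, 0.7]
width: 0.7
grip_force: 0.1
```

Call:
servo_tool(
  motion=[
    [0.01, 0, 0.01, 0, 0, 0, 1],
    [0.014, 0, 0.014, 0, 0, 0, 1],
    [0.014, 0, 0.014, 0, 0, 0, 1],
  ],
)

```text
t: 16.55
ee_pos: [535.9, 89.3, 149.7]
ee_rot: [0.637, 0.771, -0.001, -0.002]
ft_force: [-0.6, 0.4, 0.2]
width: 0.3
grip_force: 0.0
```

Call:
servo_tool(
  motion=[
    [0, 0, -0.014, 0, 0, 0, 1],
    [0.014, 0, -0.014, 0, 0, 0, 1],
    [0.025, 0, -0.014, 0, 0, 0, 1],
    [0.025, 0, -0.008, 0, 0, 0, 1],
    [0.025, 0, -0.004, 0, 0, 0, 1],
    [0.025, 0, -0.004, 0, 0, 0, 1],
  ],
)

```text
t: 17.15
ee_pos: [533.6, 101.3, 151.7]
ee_rot: [0.637, 0.771, -0.001, -0.002]
ft_force: [-0.3, 0.7, -0.3]
width: 0.9
grip_force: 0.0
```

```bash
python3 cr.py
```

```text
crate frame TCP [ -0.7 -87.1 151.7] w 0.9045478331106919 f [-0.3  0.7 -0.3] [ 6.369e-01  7.709e-01 -6.000e-04 -1.700e-03]
```

Call:
servo_tool(
  motion=[
    [0, 0, 0.002, 0, 0, 0, 1],
    [0, 0, 0.004, 0, 0, 0, 1],
    [0, 0, 0.006, 0, 0, 0, 1],
    [0, 0, 0.006, 0, 0, 0, 1],
  ],
)

```text
t: 17.55
ee_pos: [533.9, 101.6, 149.4]
ee_rot: [0.637, 0.771, -0.0, -0.001]
ft_force: [-1.1, 3.3, 3.9]
width: 0.5
grip_force: 1.9
```

Call:
servo_tool(
  motion=[
    [0, 0, 0.002, 0, 0, 0, 1],
    [0, 0, 0.004, 0, 0, 0, 1],
    [0, 0, 0.004, 0, 0, 0, 1],
  ],
)

```text
t: 17.85
ee_pos: [533.9, 102.1, 147.7]
ee_rot: [0.637, 0.771, 0.0, -0.002]
ft_force: [-3.8, 7.0, 7.9]
width: 0.4
grip_force: 4.0
```

Call:
servo_tool(
  motion=[
    [0, 0, 0.002, 0, 0, 0, 1],
    [0, 0, 0.004, 0, 0, 0, 1],
    [0, 0, 0.004, 0, 0, 0, 1],
  ],
)

```text
t: 18.15
ee_pos: [534.0, 102.2, 145.9]
ee_rot: [0.637, 0.771, 0.001, -0.002]
ft_force: [-3.9, 6.4, 8.8]
width: 0.4
grip_force: 4.6
```

Call:
servo_tool(
  motion=[
    [0, 0, 0.002, 0, 0, 0, 1],
    [0, 0, 0.003, 0, 0, 0, 1],
    [0, 0, 0.003, 0, 0, 0, 1],
  ],
)

```text
t: 18.45
ee_pos: [534.1, 102.0, 144.2]
ee_rot: [0.637, 0.771, 0.0, -0.001]
ft_force: [-0.7, 6.2, 6.3]
width: 0.4
grip_force: 3.3
```

Call:
servo_tool(
  motion=[
    [0, 0, 0.002, 0, 0, 0, 1],
    [0, 0, 0.003, 0, 0, 0, 1],
    [0, 0, 0.003, 0, 0, 0, 1],
  ],
)

```text
t: 18.75
ee_pos: [533.7, 101.1, 141.9]
ee_rot: [0.637, 0.771, -0.001, -0.001]
ft_force: [-0.2, 0.4, 0.6]
width: 0.9
grip_force: 0.0
```

Call:
servo_tool(
  motion=[
    [0, 0, 0.002, 0, 0, 0, 1],
    [0, 0, 0.002, 0, 0, 0, 1],
  ],
)

```text
t: 18.95
ee_pos: [533.6, 101.2, 140.8]
ee_rot: [0.637, 0.771, -0.001, -0.002]
ft_force: [0.3, -0.9, 1.0]
width: 0.7
grip_force: 0.0
```

Clip b snapped too. I'll lift off, back away and verify both.

Call:
servo_tool(
  motion=[
    [0, 0, -0.06, 0, 0, 0, 1],
    [0, 0, -0.15, 0, 0, 0, 1],
    [-0.05, 0, -0.24, 0, 0, 0, 1],
    [-0.14, 0, -0.28, 0, 0, 0, 1],
    [-0.23, 0, -0.28, 0, 0, 0, 1],
    [-0.32, 0, -0.28, 0, 0, 0, 1],
    [-0.38, 0, -0.28, 0, 0, 0, 1],
    [-0.38, 0, -0.28, 0, 0, 0, 1],
    [-0.38, 0, -0.28, 0, 0, 0, 1],
  ],
)

```text
t: 19.85
ee_pos: [569.8, -85.6, 280.6]
ee_rot: [0.637, 0.771, -0.0, -0.002]
ft_force: [-0.5, -0.4, -0.4]
width: 0.1
grip_force: 0.0
```

```bash
python3 - <<'E'
from h import *
t=np.radians(10.8)
for n in('wrist','top','scene'):
    im,d,c=grab(n,n+'9.png');P=cloud(d,c)-[517.9,187,0]
    cx=P[...,0]*np.cos(t)+P[...,1]*np.sin(t); cy=-P[...,0]*np.sin(t)+P[...,1]*np.cos(t); z=P[...,2]; g=d>0
    for s in(1,-1):
        print(n,s,[(r,round(float(np.median(z[k])),1)) for r in range(82,130,8) if (k:=g&(abs(cx)<15)&(abs(s*cy-r)<3)).sum()>3])
    b=g&(abs(cx)<92)&(abs(cy)<97)&((abs(cx)>74)|(abs(cy)>83))&(abs(cx)*(abs(cy)>60)<99)&(z>121)&(z<130)&((abs(cx)>35)|(abs(cy)<70))
    A=np.c_[cx[b],cy[b],np.ones(b.sum())]; print('border',np.linalg.lstsq(A,z[b],rcond=None)[0],cv2.minAreaRect(np.float32(np.c_[cx[b],cy[b]])))
    if n=='top': a=cv2.resize(im[190:320,110:280,::-1],(680,520)); cv2.imwrite('pics/c9.png',a)
E
```

```text
wrist 1 []
wrist -1 [(106, 140.3), (114, 140.1), (122, 140.1)]
border [0. 0. 0.] ((0.0, 0.0), (0.0, 0.0), 0.0)
top 1 [(82, 134.6), (90, 135.1), (98, 134.3), (106, 135.0), (114, 134.9), (122, 134.7)]
top -1 [(82, 140.1), (90, 140.8), (98, 140.3), (106, 140.6), (114, 140.7), (122, 139.7)]
border [ 3.17653362e-04 -1.93194877e-03  1.25287785e+02] ((2.3926849365234375, 0.8882522583007812), (170.27203369140625, 187.90489196777344), 0.20048096776008606)
scene 1 [(82, 125.9), (90, 134.5), (98, 133.9), (106, 134.1), (114, 134.8), (122, 134.1)]
scene -1 [(82, 140.0), (90, 18.1), (98, 71.6), (106, 138.3), (114, 138.4), (122, 135.9)]
border [ 9.58099567e-05 -1.92542102e-03  1.24655902e+02] ((0.7007675170898438, 1.369964599609375), (174.24984741210938, 191.06161499023438), 0.07629713416099548)
```

View pics/c9.png

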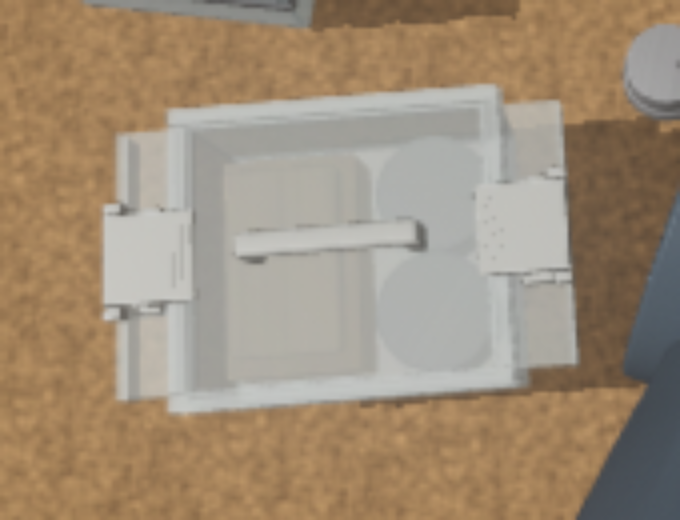

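The top view shows the lid flat on the rim. Both flaps lie level over its borders at (148,255) and (523,226), and the robot is clear. I'll hand the job in.

```bash
python3 -c "
from cell import manip; print(manip.close_job())"
```

```text
the job is handed in; nothing more can be done
None
```

The lid is seated flat on the crate, both clips are snapped shut, and the job was handed in at about 20 s with the robot clear; the hand-in call returned no verdict.

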